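# Put a removed phone cell away in the fire-resistant chest and lap its twin lids

## Task

Put the loose phone battery that lies on the bench away in the fire-resistant battery chest: set it down flat, without dropping it, on the floor of the chest's empty wide bay. Then close the chest so that its two lids lap and seal: swing the rebated lid (on the left, its edge stepped down to a thin tongue) fully down first while the other still stands open, and the flanged lid fully down last, so that its flange lies over the tongue. Swing both down gently without slamming them, and leave the other things on the bench and in the chest where they are.

Things in the scene. Friction and masses are not known exactly. Their poses are not given: they have to be found in the camera images.
- cell: the loose phone battery to put away: flat black pouch on the bench. The pouch fills x = -48 to +37, y = -21 to +21, z = 0 to 5 mm of its frame, with a thin orange connector tab from x = 37 to 48 mm; so the solid pouch's middle is at x = -5.5 mm. Origin on the underside; x along its length, z up. About 42 g. Its 42 mm width can be gripped from above.
- chest: grey steel chest, fixed: 190 mm (x) by 252 mm (y), rim 76 mm above the bench, walls 12 mm, pale lining floor 42 mm above the bench. Origin at the bench under its middle; x away from the robot, y to the rebated lid's side, z up. A rib 4 mm thick, 12 mm high along x at y = +26 mm parts the empty wide bay (right) from the narrow bay (left, old battery in it). Two lids hinged on its sides stand open.
- wide_bay (a point): point on the lining floor in the middle of the empty wide bay, chest frame (0, -45, 42) mm. The bay is 166 mm long (x = -83 to 83) and 138 mm wide (y = -114 to +24 in the chest frame), its floor 34 mm below the rim. Axes as the chest's.
- leaf_rebated (a joint): hinge angle of the rebated lid on the chest's +y (left) side: 0 = shut on the rim, 1.57 = upright, 2.0 = leaning out at its stop. 360 g, 190 mm along the hinge, 14 mm thick from 4 to 122 mm from the hinge axis, then a tongue only 6 mm thick, level with the underside, out to 138 mm. A stiff hinge (0.34 N m) holds it wherever it is left; 2 to 6 N near the free edge swings it.
- leaf_rebated_hinge (a point): middle of the rebated lid's hinge axis, chest frame (0, +130, 76) mm, in the plane of the lid's underside. Turns with the lid: x along the hinge, -y from the hinge to the free edge, z out of the outer face (up when shut). A bow handle (9 mm bar, 90 mm long in x) stands on the outer face 62 mm from the hinge, its top 41 mm from the underside plane.
- leaf_rebated_edge (a point): point on the rebated lid's outer face, midway along, 105 mm from the hinge axis and 14 mm from the underside plane: a clear place to push, beyond the handle. Axes as its hinge point.
- leaf_flanged (a joint): hinge angle of the flanged lid on the chest's -y (right) side; values, mass, thickness, friction and handle as the rebated lid. Full thickness from 4 to 119 mm from its hinge, then a flange 5.5 mm thick, level with the outer face, out to 136 mm; shut last, it lies over the tongue, outer faces level. If it is shut first, the tongue lands on the flange and the rebated lid stays 0.1 rad open.
- leaf_flanged_hinge (a point): middle of the flanged lid's hinge axis, chest frame (0, -130, 76) mm, in the plane of the lid's underside. Turns with the lid: x along the hinge, +y from the hinge to the free edge, z out of the outer face (up when shut). Bow handle 62 mm from the hinge, as on the other lid.
- leaf_flanged_edge (a point): point on the flanged lid's outer face, midway along, 105 mm from the hinge axis and 14 mm from the underside plane: a clear place to push. Axes as its hinge point.
- old_cell: an old battery of the same make, lying in the chest's narrow bay; leave it there. Same axes as the loose one.
- phone: blue phone, back up, 146 x 71 x 11 mm, on the bench to the right of the chest's far corner; origin under its middle; leave it
- cracked_phone: black phone with a cracked screen, 148 x 73 x 9 mm, on the bench at the right front; origin under its middle; leave it
- suction: red suction cup with a ring, 41 mm wide, 42 mm high, on the bench; origin under its middle; leave it
- screws: round metal screw dish, 62 mm wide, 10 mm high; origin under its middle; leave it
- driver: yellow precision screwdriver, 160 mm long, 14 mm thick, lying on the bench between the chest and the loose battery; leave it
- spudger: black nylon pry stick, 150 mm long, lying on the bench to the left of the chest; leave it
- swabs: glass jar with a yellow lid, 56 mm wide, 70 mm high, at the back of the bench; leave it
- ipa: small brown dropper bottle, 33 mm wide, 102 mm high, at the back of the bench; leave it
There are look-alikes about, which are no part of the job. What is shaped like the cell but blue is not meant.

How it is judged (in metres and radians):
On the way, in this order (a step that is already met when the one before it is completed fails the run):
1. the battery lies flat on the floor of the wide bay, let go (x of cell in the frame of chest between -0.05 and 0.05 m and y of cell in the frame of chest between -0.105 and 0.012 m and z of cell in the frame of chest below 0.047 m and angle between cell's own z axis and vertical below 0.1 rad and contact force between cell and the fingers below 0.1 N), for 0.2 s.
2. the rebated lid is fully down while the flanged lid still stands open (value of joint leaf_rebated below 0.04 rad and value of joint leaf_flanged above 0.5 rad), for 0.2 s.
3. the flanged lid is fully down over the rebated one (value of joint each of leaf_rebated, leaf_flanged below 0.04 rad), for 0.2 s.
At the end, for the whole second after the job is handed in: both lids are shut within 0.04 rad (about 5 mm at the free edge), the flange over the tongue, with the battery at rest and flat (within 0.1 rad) on the lining of the wide bay (all of step 3 and x of cell in the frame of chest between -0.05 and 0.05 m and y of cell in the frame of chest between -0.105 and 0.012 m and z of cell in the frame of chest between 0.038 and 0.047 m and angle between cell's own z axis and vertical below 0.1 rad and linear speed of cell below 0.02 m/s); the robot touches nothing.
It fails at once if a lid is slammed (swings down faster than 2.5 rad/s) (velocity of joint any of leaf_rebated, leaf_flanged below -2.5 rad/s).
It fails at once if the battery is dropped (falls free faster than 0.8 m/s, some 30 mm) (linear speed of cell above 0.8 m/s and contact force between cell and anything else below 0.05 N).
It fails at once if another thing is moved by more than 25 mm (distance of any of phone, cracked_phone, suction, screws, driver, spudger, swabs, ipa, old_cell from where it was at the start of the episode above 0.025 m).
It also fails if it takes over 69 s, if anything falls off the work surface, if the arm or the gripper's body presses on something with over 40 N, if the wrist force passes 120 N, or if a joint passes its speed limit or range.

## Robot

A 7-joint arm with a two-finger parallel gripper is mounted at the origin on a cart in front of the work surface, level with it; the furniture and walls round the work are solid. World frame = base frame: x ahead of the robot, y to its left, z up, the work surface at z = 0. Lengths are in m, angles in degrees, forces in N, time in s.
With the tool pointing down it reaches from about 0.35 to 0.9 m from the base axis. Payload 19.9 kg.
Tool frame: the origin (TCP) lies on the centre line of the jaws, within the pads' length; the fingertips stand 8 mm ahead of it and the grasp point (between the pads) lies 11 mm behind it; z points along the fingers, y is the line along which they close (so a half turn about z gives the same grasp; the last joint's range is limited). The gripper opens to 85 mm and grips with 20 to 120 N. Pads are 22 mm wide; open, the fingers measure 114 mm over their backs; the gripper's body (76 mm by 85 mm) begins 54 mm behind the grasp point. The pads swing forward as they close: fully open they stand 13 mm farther back than shut.
Start: joints at [71.992, 23.915, -0.59, 92.452, 0.269, 63.638, -3.037], TCP at [0.168, -0.602, 0.239] pointing down, gripper open.
Joint ranges: [-161.28, 161.28], [-22.2, 115.67], [-73.04, 71.86], [3.21, 147.25], [-68.34, 248.33], [10.77, 114.83], [-161.83, 161.83]. Speed limits (degrees/s): [108.29, 108.29, 136.94, 136.94, 172.46, 172.46, 172.46].

## Interface

Orientations are given as a 3x3 rotation matrix whose columns are the frame's x, y, z axes.
In Python, from plant import ctrl gives the robot as it stands.
- The arm moves only by the shell command python3 -m inch 'ROWS' [FORCE]. ROWS is JSON, a list of rows, each a list of 7 numbers: the shift along the tool's x, y, z each as a share of 500 mm, from -1 to 1, then the turn, a rotation vector about the tool's x, y, z each as a share of pi/2 rad, from -1 to 1, then the closure, from -1 (fully open) to 1 (shut). In form: [[tx, ty, tz, rx, ry, rz, gripper], ...]. A call has 1 to 5 rows; each row shifts and turns the commanded pose from where the row before left it, along the tool's axes as they then stand; what a row does not reach is not made up. A row lasts 1/10 s, in which the tool goes at most 50 mm and 8.59 degrees, less where a joint would pass 70% of its speed; a pose out of reach is approached as far as the arm can. A call with a number of a shift or a turn outside -1 to 1 is refused whole. A call with a gripper value outside its range is refused whole. The fingers move at their own pace and stop on an object; FORCE is the grip in N (left out, the last holds). Time passes only in rows, so rows that do not move let the fingers close. It gives the time, the measured TCP pose, the force, the opening and the grip force at its end, in the units of the state.
- ctrl.sense(): the state, without advancing time (a new reading comes with each control period).
- ctrl.camera(name): name is "scene" or "top" or "wrist"; returns the picture (420x560x3 uint8, red, green, blue); there is no depth.
- ctrl.camera_params(name): a dict with "mtx" (3x3 intrinsics, pixels), "dist_coeffs" ([k1, k2, p1, p2, k3] as OpenCV has them; the pictures are not rectified), "world_to_cam" (4x4, takes a point from world to camera coordinates). Camera axes: x right, y down, z forward; pixel columns grow to the right and rows downward; lengths in m; the calibration is good to about 2 mm. A picture is of the moment at which its call begins: read the wrist's pose just before it. camera_params takes no time and is no camera call; for the wrist camera it gives the pose at the moment of the call.
- ctrl.close_job(): hands the job in; it is judged then, once.
The state is a dict: "time": time; "joint_pos": joint angles; "dq": joint speeds; "effort": joint torques, N m; "tcp_pos": TCP position; "orientation": TCP orientation; "ft_force": force on the tool from outside, world axes, zero at the start; "ft_torque": the same for the moment, N m; "grip_width": finger opening in m; "finger_force": force on a finger pad.
Only numpy, scipy, OpenCV 4.12 (cv2) and the standard library are available. Lean on these libraries where they do the work, as an engineer would, in place of code of your own. Each camera call takes 0.05 s, during which the arm holds its last target. There are 200 camera calls.

## Working session

There is one attempt and no reset: what is moved stays moved. The work goes in short steps, Python scripts to look and compute and a shell command to move; the robot and the scene stay as the last step left them, time stands still between calls to the robot, and variables do not carry over. Pictures are saved under pics/ and viewed, at most 10 in all, crops included, and the job is handed in when it is done.

```bash
ls; mkdir -p pics; python3 - <<'E'
from plant import ctrl
import cv2
for n in("top","scene"):
    cv2.imwrite(f"pics/{n}0.png",cv2.resize(ctrl.camera(n)[:,:,::-1],(800,600)))
    p=ctrl.camera_params(n);print(n,p["mtx"],p["dist_coeffs"],p["world_to_cam"])
s=ctrl.sense();print(s)
E
```

```text
pics
top [[409.42597419   0.         274.63485009]
 [  0.         409.42597419 210.93496963]
 [  0.           0.           1.        ]] [-0.00206694  0.          0.          0.          0.        ] [[-0.00495777 -0.99998038  0.00382829 -0.15206087]
 [-0.99602501  0.00459761 -0.08895526  0.59239218]
 [ 0.08893591 -0.0042541  -0.99602827  1.66583803]
 [ 0.          0.          0.          1.        ]]
scene [[479.9370353    0.         277.46866608]
 [  0.         479.9370353  202.20555082]
 [  0.           0.           1.        ]] [-0.03373869  0.          0.          0.          0.        ] [[ 0.51397437 -0.85758604  0.01940427 -0.42831866]
 [-0.48212156 -0.30751046 -0.82036341  0.29218815]
 [ 0.70949922  0.41229055 -0.57151322  1.40753676]
 [ 0.          0.          0.          1.        ]]
{'time': 0.1, 'joint_pos': array([71.99201935, 23.94586716, -0.59126558, 92.48213061,  0.26915424,
       63.63956509, -3.03549095]), 'dq': array([ 0.09474663, -0.11795685, -0.03688748, -0.11570373,  0.0505914 ,
        0.01955724, -0.00478058]), 'effort': array([ 1.89058694e-03, -8.65811849e+01,  6.80722799e-01, -4.35635483e+01,
        1.92029297e-02,  5.03228075e-03, -1.04629248e-04]), 'tcp_pos': array([ 0.16830898, -0.60158474,  0.23870875]), 'orientation': array([[ 9.63009126e-01,  2.69468502e-01, -3.87145267e-04],
       [ 2.69468768e-01, -9.63008514e-01,  1.08842785e-03],
       [-7.95271660e-05, -1.15248951e-03, -9.99999333e-01]]), 'ft_force': array([-0.25979968, -0.20945662, -0.30198198]), 'ft_torque': array([0.03777103, 0.04002775, 0.0202368 ]), 'finger_force': 0.0, 'grip_width': 0.08492196353535962}
```

View pics/top0.png

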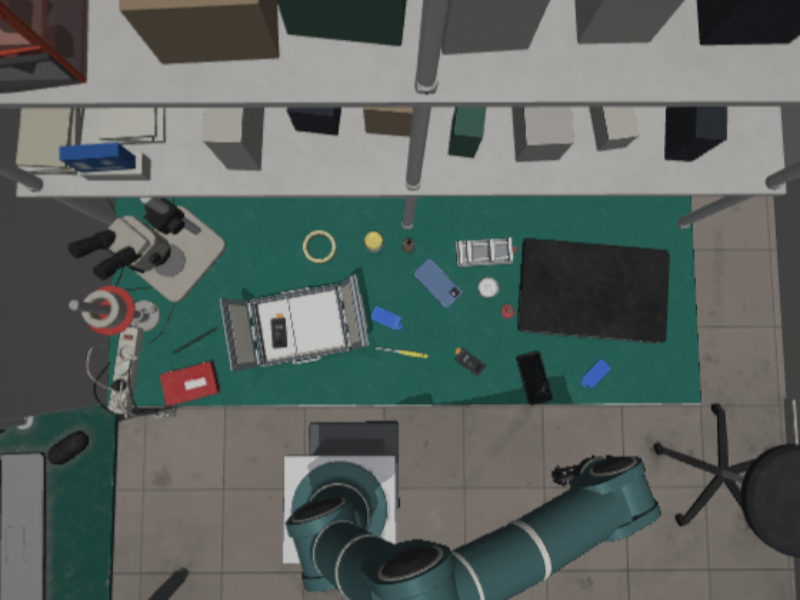

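View pics/scene0.png

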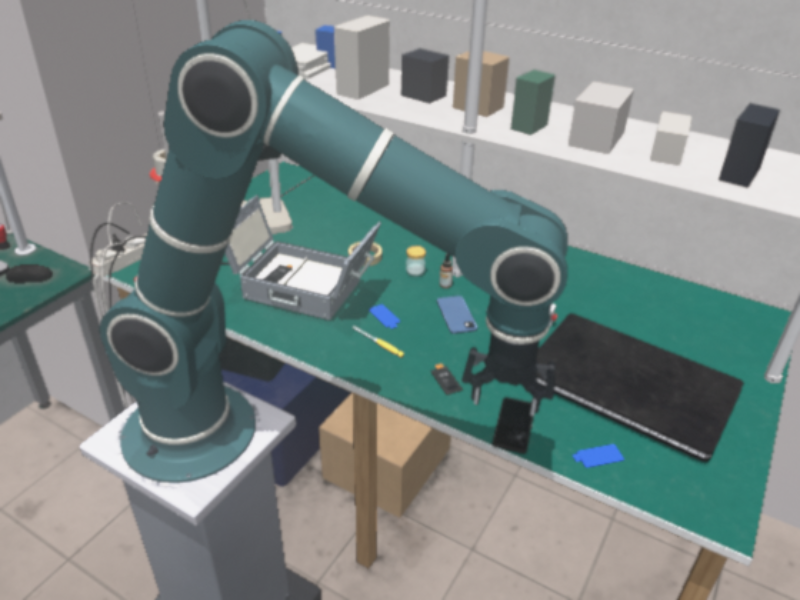

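Top picture: four pouch-shaped things. Black with an orange tab on the bench at (469,360), black inside the chest at (279,330) (the old cell), blue at (386,318) and blue at (596,374). The one at (469,360) fits, being black, loose and on the bench. The chest is at about (305,325) with both lids leaning out. I'll confirm with an enlarged crop, with the chest in the same picture.

```bash
cat > h.py <<'E'
from plant import ctrl
import numpy as np, cv2
def ray(n,px,z,P=None):
    P=P or ctrl.camera_params(n); K=np.array(P["mtx"]);T=np.array(P["world_to_cam"])
    u=cv2.undistortPoints(np.array(px,float).reshape(-1,1,2),K,np.array(P["dist_coeffs"])).reshape(-1,2)
    R,t=T[:3,:3],T[:3,3]; c=-R.T@t
    d=np.c_[u,np.ones(len(u))]@R
    return c+d*((z-c[2])/d[:,2])[:,None]
def proj(n,pts,P=None):
    P=P or ctrl.camera_params(n);T=np.array(P["world_to_cam"])
    return cv2.projectPoints(np.array(pts,float).reshape(-1,1,3),cv2.Rodrigues(T[:3,:3])[0],T[:3,3],np.array(P["mtx"]),np.array(P["dist_coeffs"]))[0].reshape(-1,2)
E
python3 - <<'E'
from h import *
im=ctrl.camera("top")[:,:,::-1]
np.save("top.npy",im)
a=cv2.resize(im[185:265,150:262],(560,400),interpolation=cv2.INTER_CUBIC) #x5 chest
b=cv2.resize(im[235:270,305:355],(240,168),interpolation=cv2.INTER_CUBIC) #x4.8
o=np.zeros((400,800,3),np.uint8);o[:,:560]=a;o[:168,560:]=b
cv2.imwrite("pics/crop1.png",o)
k=np.array([[469,360],[305,325]])*.7
print(ray("top",k,0))
hsv=cv2.cvtColor(im,cv2.COLOR_BGR2HSV)
sub=(slice(235,270),slice(310,350))
m=(hsv[...,2]<75)&(hsv[...,1]<120)
ys,xs=np.nonzero(m[sub]);print(len(xs),xs.mean()+310,ys.mean()+235)
print(hsv[sub][::4,::4,2])
E
```

```text
[[ 0.42131972 -0.3776399   0.        ]
 [ 0.52567014  0.10100458  0.        ]]
193 328.91709844559585 253.28497409326425
[[ 90  92  91  92  93  92  93  93  93  92]
 [ 93  92  92  92  92  93  91  93  92  92]
 [ 91  92  93  95  94  93  92  93  90  91]
 [ 92  92 100  63  50  89  93  91  92  92]
 [ 92  92  57  49  83  48  63  93  92  91]
 [ 92  92  93  78  50  64  46  54  92  92]
 [ 94  93  92  93  93  56  39  83  94  94]
 [ 92  93  93  93  94  94  82  92  94  94]
 [ 94  92  92  94  93  91  94  94  95  93]]
```

View pics/crop1.png

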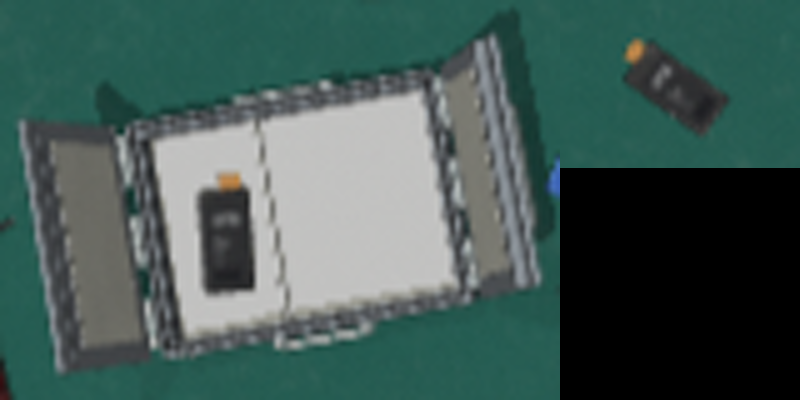

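The crop confirms it: the loose cell is black, with its orange tab at the upper left (635,50) of the inset. The chest's wide bay is on the right, the old cell is left of the rib, and the rib runs (258,120)-(288,305). Next I'll fit the poses.

```bash
python3 - <<'E'
from h import *
from scipy.optimize import least_squares
c=lambda p:np.array(p,float)/5-.4+[150,185]
# chest: lining corners z .042, rib ends z .054, rim outer corners z .076
pix=c([[150,140],[425,90],[466,290],[185,337],[258,120],[288,305],[165,355],[130,125]])
loc=np.array([[83,114,42],[83,-114,42],[-83,-114,42],[-83,114,42],[83,26,54],[-83,26,54],[-95,126,76],[95,126,76]])/1e3
P=ctrl.camera_params("top")
def W(p,l):
    a=p[2];R=np.array([[np.cos(a),-np.sin(a),0],[np.sin(a),np.cos(a),0],[0,0,1]]);return l@R.T+[p[0],p[1],0]
f=lambda p:(proj("top",W(p,loc),P)-pix).ravel()
r=least_squares(f,[.53,.1,.15]);print("chest",r.x[:2],np.degrees(r.x[2]),r.fun.reshape(-1,2).round(1).tolist())
im=np.load("top.npy");hsv=cv2.cvtColor(im,cv2.COLOR_BGR2HSV).astype(int)
sub=im[235:270,308:352].astype(int)
m=(np.abs(sub-np.median(sub.reshape(-1,3),0)).sum(2)>45).astype(np.uint8)
n,l,st,ce=cv2.connectedComponentsWithStats(m);k=1+np.argmax(st[1:,4])
ys,xs=np.nonzero(l==k);pt=np.c_[xs+308,ys+235]
w=ray("top",pt,.004,P)[:,:2]
q=cv2.minAreaRect((w*1000).astype(np.float32));print(len(pt),q)
print("tab",ray("top",[[305+75/4.8-.4,235+50/4.8-.4]],.004,P))
print(ray("top",pt,0.004,P)[:,:2].mean(0))
# lids: free edge outer px
E
```

```text
chest [0.52577921 0.10478999] 10.123696983238121 [[0.6, -0.5], [0.5, -0.5], [-0.7, -0.6], [0.2, 0.2], [-0.3, -0.7], [0.5, 2.6], [-0.1, 0.2], [-0.7, -0.7]]
220 ((419.66949462890625, -373.6961669921875), (97.40116882324219, 41.14423370361328), 54.07084655761719)
tab [[ 0.45044611 -0.34396659  0.004     ]]
[ 0.41896583 -0.37587801]
```

```bash
python3 -m inch '[[0.06,-0.03,0,0,0,0,-1],[0.06,-0.03,0,0,0,0,-1],[0.06,-0.03,0,0,0,0,-1],[0.06,-0.03,0,0,0,0,-1],[0.06,-0.03,0,0,0,0,-1]]'; python3 -m inch '[[0.06,-0.03,0,0,0,0,-1],[0.06,-0.03,0,0,0,0,-1],[0.06,-0.03,0,0,0,0,-1],[0.06,-0.03,0,0,0,0,-1],[0.06,-0.03,0,0,0,0,-1]]' ; python3 -m inch '[[0,0,0,0,0,-0.082,-1],[0,0,0,0,0,-0.082,-1],[0,0,0,0,0,-0.082,-1],[0,0,0,0,0,-0.082,-1],[0,0,0,0,0,-0.082,-1]]'; python3 -m inch '[[0,0,0.04,0,0,0,-1],[0,0,0.04,0,0,0,-1],[0,0,0,0,0,0,-1]]'
python3 - <<'E'
from h import *
s=ctrl.sense();P=ctrl.camera_params("wrist");im=ctrl.camera("wrist")
cv2.imwrite("pics/w1.png",im[:,:,::-1]);np.save("w1.npy",im)
import pickle;pickle.dump(P,open("w1.pkl","wb"))
print(s["tcp_pos"],s["orientation"],proj("wrist",[[.4197,-.3737,.005]],P))
E
```

```text
time: 0.65
tcp_pos: [0.2934, -0.4881, 0.2391]
orientation: [[0.963, 0.269, -0.0], [0.269, -0.963, 0.0], [-0.0, -0.0, -1.0]]
ft_force: [0.0, 0.1, 0.2]
grip_width: 0.0854
finger_force: 0.0
time: 1.15
tcp_pos: [0.4177, -0.3755, 0.2392]
orientation: [[0.963, 0.269, -0.0], [0.269, -0.963, 0.0], [-0.0, -0.0, -1.0]]
ft_force: [-0.3, -1.3, -1.1]
grip_width: 0.0855
finger_force: 0.0
time: 1.65
tcp_pos: [0.4168, -0.3765, 0.2391]
orientation: [[0.604, 0.797, -0.0], [0.797, -0.604, 0.0], [0.0, -0.001, -1.0]]
ft_force: [-0.7, -0.2, 0.1]
grip_width: 0.0856
finger_force: 0.0
time: 1.95
tcp_pos: [0.4158, -0.3758, 0.197]
orientation: [[0.608, 0.794, -0.003], [0.794, -0.608, 0.003], [0.0, -0.004, -1.0]]
ft_force: [-0.1, -0.2, -0.9]
grip_width: 0.0856
finger_force: 0.0
[ 0.41578402 -0.37582208  0.19701115] [[ 6.08434373e-01  7.93598636e-01 -2.96973282e-03]
 [ 7.93604113e-01 -6.08428377e-01  2.72443611e-03]
 [ 3.55239063e-04 -4.01443276e-03 -9.99991879e-01]] [[279.98631817 185.2513231 ]]
```

View pics/w1.png

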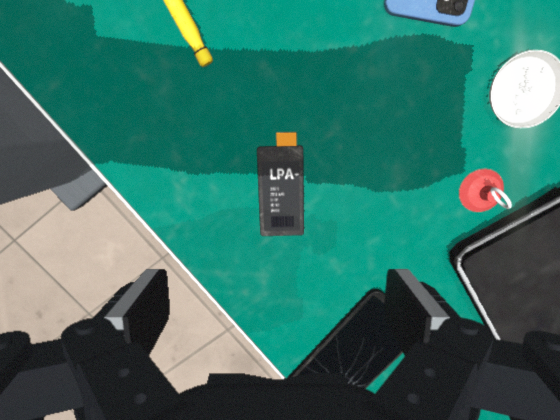

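The wrist view shows the cell upright: pouch corners (258,147), (303,146), (303,235), (260,236), tab at the top (286,139). The cracked phone at (375,292) is clear of the fingers.

```bash
python3 - <<'E'
from h import *
import pickle;P=pickle.load(open("w1.pkl","rb"))
w=ray("wrist",[[258,147],[303,146],[303.5,235],[260,236]],.005,P)
print(w.round(4).tolist(), np.linalg.norm(np.diff(w,axis=0),axis=1))
c=w.mean(0);d=(w[0]+w[1]-w[2]-w[3]);yaw=np.degrees(np.arctan2(d[1],d[0]))
s=ctrl.sense();R=s["orientation"]
print("mid",c,yaw,"tool yaw",np.degrees(np.arctan2(R[1,0],R[0,0])),"shift tool mm",R.T@(np.r_[c[:2],.009]-s["tcp_pos"])*1000,s["joint_pos"])
E
```

```text
[[0.4251, -0.3341, 0.005], [0.4576, -0.3579, 0.005], [0.4083, -0.4257, 0.005], [0.3747, -0.4013, 0.005]] [0.04022354 0.08384074 0.0415708 ]
mid [ 0.416421   -0.37974836  0.005     ] 53.52516731799616 tool yaw 52.52776841110757 shift tool mm [ -2.8305115    2.60281724 189.52510921] [ 50.98286149  20.65699094 -14.83928675 103.56245721   6.18645013
  56.70102449  -3.83060266]
```

```bash
python3 -m inch '[[-0.006,0.005,0.08,0,0,-0.011,-1],[0,0,0.08,0,0,0,-1],[0,0,0.08,0,0,0,-1],[0,0,0.08,0,0,0,-1],[0,0,0.03,0,0,0,-1]]' 30; python3 -m inch '[[0,0,0.012,0,0,0,-1],[0,0,0.01,0,0,0,-0.5],[0,0,0,0,0,0,-0.3],[0,0,0,0,0,0,-0.3]]'
```

```text
time: 2.5
tcp_pos: [0.4162, -0.3798, 0.0221]
orientation: [[0.595, 0.804, -0.002], [0.804, -0.595, 0.002], [0.0, -0.003, -1.0]]
ft_force: [-0.1, -0.2, -0.4]
grip_width: 0.0857
finger_force: 0.0
time: 2.9
tcp_pos: [0.4176, -0.381, 0.0146]
orientation: [[0.595, 0.804, 0.001], [0.804, -0.595, -0.001], [-0.0, 0.002, -1.0]]
ft_force: [-0.6, -0.1, 0.6]
grip_width: 0.0554
finger_force: 0.0
```

```bash
python3 -m inch '[[0,0,0.006,0,0,0,-0.3],[0,0,0,0,0,0,-0.3],[0,0,0,0,0,0,-0.3]]'; python3 -m inch '[[0,0,0,0,0,0,0.2],[0,0,0,0,0,0,0.2],[0,0,0,0,0,0,0.2],[0,0,0,0,0,0,0.2]]'
```

```text
time: 3.2
tcp_pos: [0.4171, -0.3805, 0.0105]
orientation: [[0.595, 0.804, 0.0], [0.804, -0.595, -0.0], [-0.0, 0.0, -1.0]]
ft_force: [-0.0, -0.7, -0.7]
grip_width: 0.0555
finger_force: 0.0
time: 3.6
tcp_pos: [0.4171, -0.3806, 0.0107]
orientation: [[0.595, 0.804, 0.0], [0.804, -0.595, -0.0], [-0.0, 0.0, -1.0]]
ft_force: [-1.7, 1.5, 8.3]
grip_width: 0.0393
finger_force: 29.2
```

```bash
python3 -m inch '[[0,0,-0.01,0,0,0,0.2],[0,0,-0.04,0,0,0,0.2],[0,0,-0.06,0,0,0,0.2],[0,0,-0.06,0,0,0,0.2],[0,0,-0.06,0,0,0,0.2]]'; python3 -m inch '[[0,0,-0.08,0,0,0,0.2],[0,0,-0.08,0,0,0,0.2],[0,0,-0.08,0,0,0,0.2],[0,0,-0.08,0,0,0,0.2],[0,0,-0.04,0,0,0,0.2]]'
python3 - <<'E'
from h import *
w=ctrl.camera("wrist")[:,:,::-1]; s=ctrl.camera("scene")[:,:,::-1]
cv2.imwrite("pics/g1.png",np.hstack([w[::1,:440][:, 40:],s[100:400,160:560]]) if 0 else np.hstack([cv2.resize(w,(400,300)),cv2.resize(s[60:300,240:560],(400,300))]))
print(proj("top",[[.6,0,.3]]))
im=ctrl.camera_params("scene")
E
```

```text
time: 4.1
tcp_pos: [0.4169, -0.3803, 0.1267]
orientation: [[0.595, 0.804, -0.0], [0.804, -0.595, 0.0], [0.0, -0.0, -1.0]]
ft_force: [-0.4, -0.8, 0.6]
grip_width: 0.0383
finger_force: 30.2
time: 4.6
tcp_pos: [0.4176, -0.3807, 0.3092]
orientation: [[0.594, 0.804, 0.003], [0.804, -0.594, -0.003], [-0.0, 0.004, -1.0]]
ft_force: [-0.4, 0.9, -0.8]
grip_width: 0.0387
finger_force: 30.3
[[230.27822419 201.73735515]]
```

View pics/g1.png

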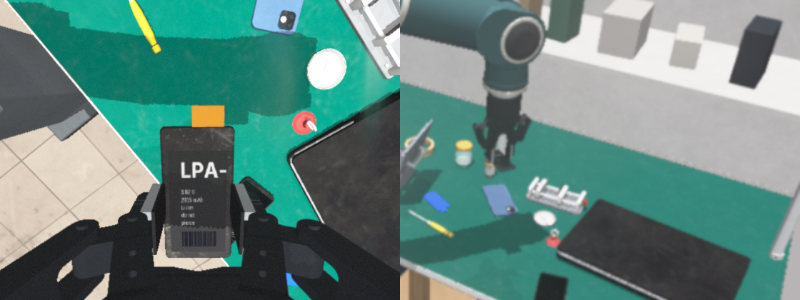

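The cell is held level and centred between the pads, with its tab forward. Next it goes to the wide bay at z≈0.31.

```bash
python3 -m inch '[[0,0,0,0,0,0.08,0.2],[0,0,0,0,0,0.08,0.2],[0,0,0,0,0,0.08,0.2],[0,0,0,0,0,0.08,0.2],[0,0,0,0,0,0.08,0.2]]'; python3 -m inch '[[0,0,0,0,0,0.082,0.2],[0.038,-0.083,0,0,0,0,0.2],[0.038,-0.083,0,0,0,0,0.2],[0.038,-0.083,0,0,0,0,0.2],[0.038,-0.083,0,0,0,0,0.2]]'; python3 -m inch '[[0.038,-0.083,0,0,0,0,0.2],[0.038,-0.083,0,0,0,0,0.2],[0.038,-0.083,0,0,0,0,0.2],[0.038,-0.083,0,0,0,0,0.2],[0.038,-0.083,0,0,0,0,0.2]]';  python3 -m inch '[[0.038,-0.083,0,0,0,0,0.2],[0,0,0,0,0,0,0.2],[0,0,0,0,0,0,0.2]]'
python3 - <<'E'
from h import *
s=ctrl.sense();P=ctrl.camera_params("wrist");im=ctrl.camera("wrist")
cv2.imwrite("pics/w2.png",im[:,:,::-1]);import pickle;pickle.dump(P,open("w2.pkl","wb"))
print(s["tcp_pos"],s["joint_pos"])
E
```

```text
time: 5.2
tcp_pos: [0.4167, -0.3802, 0.3044]
orientation: [[0.955, 0.296, -0.001], [0.296, -0.955, 0.001], [-0.001, -0.001, -1.0]]
ft_force: [-0.2, 0.1, -0.9]
grip_width: 0.0388
finger_force: 30.2
time: 5.7
tcp_pos: [0.4623, -0.2018, 0.3046]
orientation: [[0.984, 0.176, -0.001], [0.176, -0.984, 0.0], [-0.001, -0.001, -1.0]]
ft_force: [0.7, -0.2, -0.2]
grip_width: 0.0383
finger_force: 30.3
time: 6.2
tcp_pos: [0.5193, 0.0191, 0.3047]
orientation: [[0.984, 0.176, -0.001], [0.176, -0.984, -0.0], [-0.001, -0.0, -1.0]]
ft_force: [0.2, 0.0, -0.2]
grip_width: 0.0384
finger_force: 30.3
time: 6.5
tcp_pos: [0.5306, 0.0624, 0.3044]
orientation: [[0.984, 0.178, -0.001], [0.178, -0.984, 0.0], [-0.001, -0.0, -1.0]]
ft_force: [0.4, -1.1, -0.4]
grip_width: 0.0383
finger_force: 30.3
[0.53062418 0.06237661 0.30442979] [ 14.23162597  13.12110566 -28.35773369  99.99078724   6.61348831
  68.62778576 -95.66364501]
```

View pics/w2.png

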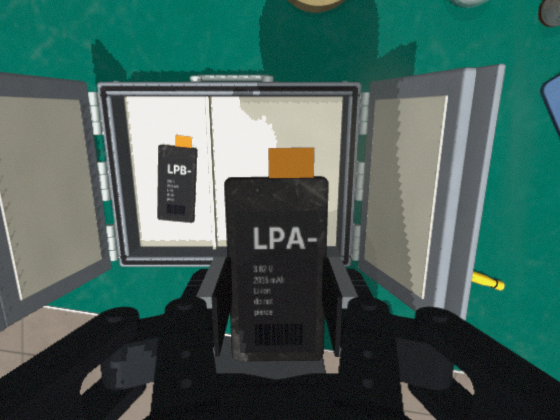

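The wrist picture shows the chest rim corners at (98,85), (360,83), (352,264) and (122,265), with the rib running (210,97)-(214,248). The wide bay is on the right and both lids are open. I'll use these corners to refine the chest pose and lid angles.

```bash
python3 - <<'E'
from h import *
from scipy.optimize import least_squares
import pickle;P=pickle.load(open("w2.pkl","rb"))
pix=np.array([[98,85],[360,83],[352,264],[122,265],[210,97]],float)
loc=np.array([[95,126,76],[95,-126,76],[-95,-126,76],[-95,126,76],[83,26,54]])/1e3
def W(p,l):
    a=p[2];R=np.array([[np.cos(a),-np.sin(a),0],[np.sin(a),np.cos(a),0],[0,0,1]]);return l@R.T+[p[0],p[1],0]
f=lambda p:(proj("wrist",W(p,loc),P)-pix).ravel()
r=least_squares(f,[.526,.105,.17]);p=r.x;print("chest",p[:2],np.degrees(p[2]),r.fun.reshape(-1,2).round(1).tolist())
for q in (p,[.5258,.1048,np.radians(10.1)]):
    for th in (1.57,1.8,2.0):
        print(th,[proj("wrist",W(q,np.array([[x,s*(130-.0+0)*1e-3-s*L*np.cos(th),.076+L*np.sin(th)] for s,L in((-1,.136),(1,.138))for x in(.095,)])),P).round(0).tolist()])
print("bay mid",W(p,np.array([[0,-.045,.042]])), W(p,np.array([[.0,.17,0],[0,-.2,0]])))
E
```

```text
chest [0.52307661 0.10573436] 10.65337897484333 [[-1.2, -2.1], [3.1, -1.7], [1.0, 2.8], [-0.7, 3.2], [-2.4, -0.2]]
1.57 [[[424.0, 61.0], [-25.0, 63.0]]]
1.8 [[[474.0, 61.0], [-75.0, 64.0]]]
2.0 [[[508.0, 63.0], [-105.0, 66.0]]]
1.57 [[[428.0, 59.0], [-23.0, 56.0]]]
1.8 [[[478.0, 60.0], [-73.0, 56.0]]]
2.0 [[[512.0, 62.0], [-103.0, 58.0]]]
bay mid [[0.53139563 0.06151    0.042     ]] [[ 0.49164922  0.27280416  0.        ]
 [ 0.56005001 -0.09081835  0.        ]]
```

The TCP is over the middle of the bay, and the lids read about 1.95 rad. Lowering now.

```bash
python3 -m inch '[[0,0,0.08,0,0,0,0.2],[0,0,0.08,0,0,0,0.2],[0,0,0.08,0,0,0,0.2],[0,0,0.08,0,0,0,0.2],[0,0,0.08,0,0,0,0.2]]'; python3 -m inch '[[0,0,0.05,0,0,0,0.2],[0,0,0.02,0,0,0,0.2],[0,0,0.01,0,0,0,0.2],[0,0,0.01,0,0,0,0.2],[0,0,0,0,0,0,0.2]]';python3 -m inch '[[0,0,0.006,0,0,0,0.2],[0,0,0,0,0,0,0.2],[0,0,0,0,0,0,0.2]]'
```

```text
time: 7.05
tcp_pos: [0.5306, 0.0599, 0.1037]
orientation: [[0.985, 0.174, -0.0], [0.174, -0.985, -0.0], [-0.0, 0.0, -1.0]]
ft_force: [1.6, -0.9, -1.0]
grip_width: 0.0384
finger_force: 30.3
time: 7.55
tcp_pos: [0.5314, 0.0612, 0.0608]
orientation: [[0.984, 0.176, 0.001], [0.176, -0.984, -0.0], [0.001, 0.0, -1.0]]
ft_force: [-0.8, -0.1, -0.6]
grip_width: 0.0386
finger_force: 30.3
time: 7.85
tcp_pos: [0.5312, 0.0615, 0.0576]
orientation: [[0.984, 0.176, 0.0], [0.176, -0.984, 0.0], [0.0, 0.0, -1.0]]
ft_force: [0.8, 0.2, -1.1]
grip_width: 0.0385
finger_force: 30.3
```

```bash
python3 -m inch '[[0,0,0.005,0,0,0,0.2],[0,0,0,0,0,0,0.2],[0,0,0,0,0,0,0.2]]';python3 -m inch '[[0,0,0.003,0,0,0,0.2],[0,0,0,0,0,0,0.2],[0,0,0,0,0,0,0.2]]'
```

```text
time: 8.15
tcp_pos: [0.531, 0.0615, 0.0547]
orientation: [[0.984, 0.176, -0.0], [0.176, -0.984, 0.0], [-0.0, -0.0, -1.0]]
ft_force: [0.4, -0.4, -0.2]
grip_width: 0.0383
finger_force: 30.3
time: 8.45
tcp_pos: [0.531, 0.0615, 0.0532]
orientation: [[0.984, 0.176, -0.0], [0.176, -0.984, 0.0], [-0.0, -0.0, -1.0]]
ft_force: [0.2, 0.3, 0.4]
grip_width: 0.0383
finger_force: 30.3
```

```bash
python3 -m inch '[[0,0,0.002,0,0,0,0.2],[0,0,0,0,0,0,0.2],[0,0,0,0,0,0,0.2]]';python3 -m inch '[[0,0,0,0,0,0,-0.1],[0,0,0,0,0,0,-0.3],[0,0,0,0,0,0,-0.3],[0,0,0,0,0,0,-0.3],[0,0,0,0,0,0,-0.3]]'
```

```text
time: 8.75
tcp_pos: [0.5311, 0.0615, 0.0527]
orientation: [[0.984, 0.176, 0.0], [0.176, -0.984, -0.0], [0.0, 0.0, -1.0]]
ft_force: [-3.9, 0.0, 9.9]
grip_width: 0.0386
finger_force: 37.0
time: 9.25
tcp_pos: [0.531, 0.0615, 0.0522]
orientation: [[0.984, 0.176, -0.0], [0.176, -0.984, 0.0], [-0.0, -0.0, -1.0]]
ft_force: [0.7, 0.2, -0.9]
grip_width: 0.0558
finger_force: 0.0
```

```bash
python3 -m inch '[[0,0,-0.02,0,0,0,-0.3],[0,0,-0.06,0,0,0,-0.3],[0,0,-0.09,0,0,0,-0.3],[0,0,-0.09,0,0,0,-0.3],[0,0,-0.09,0,0,0,1]]' ; python3 -m inch '[[0,0,-0.09,0,0,0,1],[0,0,-0.09,0,0,0,1],[0,0,0,0,0,0,1],[0,0,0,0,0,0,1]]'
python3 - <<'E'
from h import *
s=ctrl.sense();P=ctrl.camera_params("wrist");im=ctrl.camera("wrist")
cv2.imwrite("pics/w3.png",im[:,:,::-1]);import pickle;pickle.dump(P,open("w3.pkl","wb"))
print(s["tcp_pos"],s["joint_pos"])
E
```

```text
time: 9.75
tcp_pos: [0.5306, 0.0617, 0.2299]
orientation: [[0.984, 0.177, 0.0], [0.177, -0.984, 0.0], [0.0, -0.0, -1.0]]
ft_force: [0.5, 0.0, -1.1]
grip_width: 0.0425
finger_force: 0.0
time: 10.15
tcp_pos: [0.531, 0.0616, 0.3186]
orientation: [[0.984, 0.176, 0.002], [0.176, -0.984, -0.0], [0.002, 0.0, -1.0]]
ft_force: [-0.7, -0.4, -0.1]
grip_width: -0.0002
finger_force: 0.0
[0.53104083 0.06158307 0.31860506] [ 14.99036949  12.47689911 -29.060356    98.94010695   6.44259061
  70.11496646 -95.53410573]
```

View pics/w3.png

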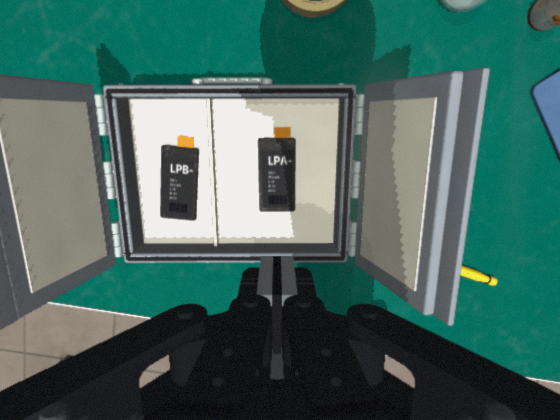

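The cell lies flat in the wide bay at (277,173), the old cell is untouched at (180,182), and the fingers are shut. Next I go outside the rebated (left) lid.

```bash
python3 -m inch '[[0,-0.09,0,0,0,0,1],[0,-0.09,0,0,0,0,1],[0,-0.09,0,0,0,0,1],[0,-0.09,0,0,0,0,1],[0,-0.09,0,0,0,0,1]]'; python3 -m inch '[[0,-0.09,0,0,0,0,1],[0,0,0.07,0,0,0,1],[0,0,0.07,0,0,0,1],[0,0,0.07,0,0,0,1],[0,0,0.07,0,0,0,1]]'; python3 -m inch '[[0,0,0,0,0,0,1],[0,0,0,0,0,0,1]]'
python3 - <<'E'
from h import *
s=ctrl.sense();a=np.radians(10.4);d=s["tcp_pos"]-[.524,.105,0];print(d@[[np.cos(a),-np.sin(a),0],[np.sin(a),np.cos(a),0],[0,0,1]],s["joint_pos"])
cv2.imwrite("pics/s2.png",np.hstack([cv2.resize(ctrl.camera("scene")[80:320,60:380,::-1],(400,300)),cv2.resize(ctrl.camera("wrist")[:,:,::-1],(400,300))]))
E
```

```text
time: 10.7
tcp_pos: [0.4903, 0.2843, 0.3162]
orientation: [[0.984, 0.176, -0.002], [0.176, -0.984, -0.001], [-0.002, 0.0, -1.0]]
ft_force: [1.9, 0.3, -0.0]
grip_width: 0.0002
finger_force: 0.0
time: 11.2
tcp_pos: [0.4825, 0.3268, 0.1748]
orientation: [[0.984, 0.177, -0.002], [0.177, -0.984, -0.001], [-0.002, 0.0, -1.0]]
ft_force: [1.2, 0.3, -0.1]
grip_width: 0.0001
finger_force: 0.0
time: 11.4
tcp_pos: [0.4831, 0.3273, 0.1774]
orientation: [[0.984, 0.177, -0.002], [0.177, -0.984, -0.0], [-0.002, 0.0, -1.0]]
ft_force: [0.6, 0.4, 1.7]
grip_width: -0.0002
finger_force: 0.0
[-1.23157934e-04  2.26077241e-01  1.77404729e-01] [ -10.74966958   27.24641676  -34.22414578  100.94025834   17.74335459
   57.36610761 -131.5566624 ]
```

View pics/s2.png

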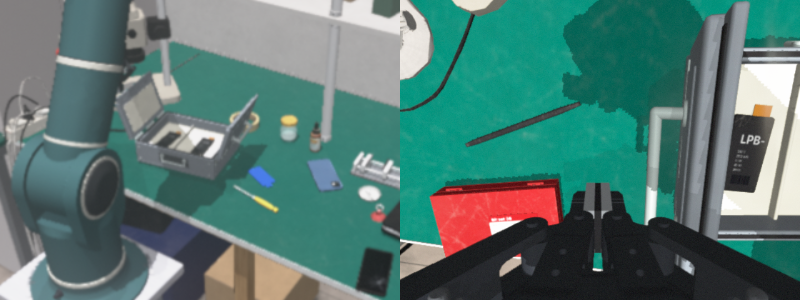

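The scene picture shows both lids open and the cell in its bay. In the wrist picture the shut fingers (600,215) stand outside the rebated lid (700,100), and nothing lies in between. Now I swing it to upright.

```bash
python3 -m inch '[[0,0.017,-0.004,0,0,0,1],[0,0.017,-0.004,0,0,0,1],[0,0.017,-0.004,0,0,0,1],[0,0.017,-0.004,0,0,0,1]]'; python3 -m inch '[[0,0.017,-0.004,0,0,0,1],[0,0.017,-0.004,0,0,0,1],[0,0.017,-0.004,0,0,0,1],[0,0.016,-0.002,0,0,0,1]]'
```

```text
time: 11.9
tcp_pos: [0.4898, 0.2929, 0.1859]
orientation: [[0.984, 0.176, 0.001], [0.176, -0.984, 0.0], [0.001, -0.0, -1.0]]
ft_force: [-1.5, 4.9, 3.9]
grip_width: -0.0001
finger_force: 2.8
time: 12.3
tcp_pos: [0.4956, 0.2603, 0.1928]
orientation: [[0.984, 0.176, 0.001], [0.176, -0.984, 0.001], [0.001, -0.0, -1.0]]
ft_force: [-0.2, 3.4, 2.6]
grip_width: 0.0
finger_force: 1.8
```

```bash
python3 -m inch '[[0,0.019,0,0,0,0,1],[0,0.019,0,0,0,0,1],[0,0.019,0,0,0,0,1]]'; python3 -m inch '[[0,0.018,0.005,0,0,0,1],[0,0.018,0.005,0,0,0,1],[0,0.018,0.005,0,0,0,1]]'; python3 -m inch '[[0,0.0165,0.0095,0,0,0,1],[0,0.0165,0.0095,0,0,0,1],[0,0.0165,0.0095,0,0,0,1]]'
```

```text
time: 12.6
tcp_pos: [0.5004, 0.2317, 0.192]
orientation: [[0.984, 0.176, -0.001], [0.176, -0.984, -0.0], [-0.001, 0.0, -1.0]]
ft_force: [0.1, 2.2, -1.1]
grip_width: 0.0002
finger_force: 1.3
time: 12.9
tcp_pos: [0.5052, 0.2053, 0.1844]
orientation: [[0.984, 0.176, -0.0], [0.176, -0.984, -0.0], [-0.0, -0.0, -1.0]]
ft_force: [-1.1, 3.2, -0.5]
grip_width: 0.0004
finger_force: 1.2
time: 13.2
tcp_pos: [0.5096, 0.1811, 0.17]
orientation: [[0.984, 0.176, -0.0], [0.176, -0.984, 0.0], [-0.0, -0.0, -1.0]]
ft_force: [0.8, 3.2, 0.2]
grip_width: 0.0003
finger_force: 1.0
```

```bash
python3 -m inch '[[0,0.0135,0.0135,0,0,0,1],[0,0.0135,0.0135,0,0,0,1],[0,0.0135,0.0135,0,0,0,1]]'; python3 -m inch '[[0,0.0095,0.0165,0,0,0,1],[0,0.0095,0.0165,0,0,0,1],[0,0.0095,0.0165,0,0,0,1]]'; python3 -m inch '[[0,0.005,0.018,0,0,0,1],[0,0.005,0.018,0,0,0,1]]'; python3 -m inch '[[0,0.003,0.008,0,0,0,1],[0,0.002,0.006,0,0,0,1],[0,0,0.004,0,0,0,1],[0,0,0,0,0,0,1]]'
```

```text
time: 13.5
tcp_pos: [0.5131, 0.1613, 0.1496]
orientation: [[0.984, 0.176, -0.0], [0.176, -0.984, 0.0], [-0.0, -0.0, -1.0]]
ft_force: [-0.2, 2.6, 0.6]
grip_width: 0.0001
finger_force: 0.9
time: 13.8
tcp_pos: [0.5155, 0.1476, 0.1247]
orientation: [[0.984, 0.176, -0.0], [0.176, -0.984, 0.0], [-0.0, -0.0, -1.0]]
ft_force: [0.3, 1.6, 0.5]
grip_width: 0.0
finger_force: 0.7
time: 14.0
tcp_pos: [0.5164, 0.1426, 0.1067]
orientation: [[0.984, 0.176, -0.0], [0.176, -0.984, -0.0], [-0.0, 0.0, -1.0]]
ft_force: [0.8, -1.0, 1.7]
grip_width: -0.0003
finger_force: 0.8
time: 14.4
tcp_pos: [0.5168, 0.1406, 0.0984]
orientation: [[0.984, 0.176, -0.0], [0.176, -0.984, 0.0], [-0.0, -0.0, -1.0]]
ft_force: [0.3, -0.2, -0.4]
grip_width: -0.0001
finger_force: 0.0
```

```bash
python3 -m inch '[[0,0,0.004,0,0,0,1],[0,0,0.004,0,0,0,1],[0,0,0,0,0,0,1],[0,0,0,0,0,0,1]]'; python3 - <<'E'
from h import *
cv2.imwrite("pics/s3.png",np.hstack([cv2.resize(ctrl.camera("scene")[140:290,110:310,::-1],(400,300)),cv2.resize(ctrl.camera("wrist")[:,:,::-1],(400,300))]))
E
```

```text
time: 14.8
tcp_pos: [0.5173, 0.1407, 0.0974]
orientation: [[0.984, 0.176, 0.002], [0.176, -0.984, -0.001], [0.001, 0.002, -1.0]]
ft_force: [-21.7, -8.4, 59.6]
grip_width: -0.0003
finger_force: 29.8
```

View pics/s3.png

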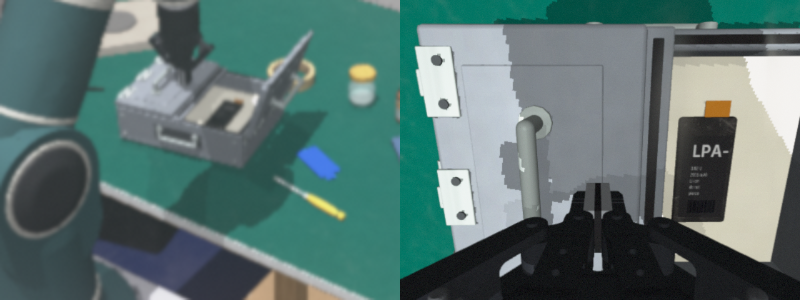

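The rebated lid is shut: firm stop at fingertip z = 0.089, where 0.090 is expected, and the wrist picture shows it flat with its tongue at (655,130). The cell is still flat and the flanged lid still stands open. I go up and over to the outside of the flanged lid.

```bash
python3 -m inch '[[0,0,-0.02,0,0,0,1],[0,0,-0.06,0,0,0,1],[0,0,-0.09,0,0,0,1],[0,0,-0.09,0,0,0,1],[0,0,-0.09,0,0,0,1]]'; python3 -m inch '[[0,0,-0.08,0,0,0,1],[0,0.08,0,0,0,0,1],[0,0.08,0,0,0,0,1],[0,0.08,0,0,0,0,1],[0,0.08,0,0,0,0,1]]'; python3 -m inch '[[0,0.08,0,0,0,0,1],[0,0.08,0,0,0,0,1],[0,0.05,0,0,0,0,1],[0,0,0,0,0,0,1],[0,0,0,0,0,0,1]]'
python3 - <<'E'
from h import *
s=ctrl.sense();a=np.radians(10.4);d=s["tcp_pos"]-[.524,.105,0];print(d@[[np.cos(a),-np.sin(a),0],[np.sin(a),np.cos(a),0],[0,0,1]],s["joint_pos"])
E
```

```text
time: 15.4
tcp_pos: [0.5165, 0.1406, 0.2716]
orientation: [[0.984, 0.176, 0.0], [0.176, -0.984, 0.0], [0.0, -0.0, -1.0]]
ft_force: [1.1, -0.5, -0.1]
grip_width: -0.0001
finger_force: 0.0
time: 15.9
tcp_pos: [0.5451, -0.0185, 0.3099]
orientation: [[0.984, 0.176, 0.001], [0.176, -0.984, -0.0], [0.001, 0.0, -1.0]]
ft_force: [1.0, 0.9, -0.4]
grip_width: 0.0
finger_force: 0.0
time: 16.4
tcp_pos: [0.5635, -0.1203, 0.3095]
orientation: [[0.984, 0.176, -0.0], [0.176, -0.984, 0.0], [0.0, -0.0, -1.0]]
ft_force: [-0.3, 0.6, 0.6]
grip_width: -0.0
finger_force: 0.0
[-0.00179774 -0.22868292  0.3094844 ] [ 30.08157356  17.35871722 -26.26368507  93.99241503   8.02632308
  70.53139452 -77.71229701]
```

```bash
python3 -m inch '[[0,0,0.065,0,0,0,1],[0,0,0.065,0,0,0,1],[0,0,0.065,0,0,0,1],[0,0,0.065,0,0,0,1],[0,0,0,0,0,0,1]]'; python3 -m inch '[[0,-0.0175,-0.004,0,0,0,1],[0,-0.0175,-0.004,0,0,0,1],[0,-0.0175,-0.004,0,0,0,1],[0,-0.0175,-0.004,0,0,0,1]]'; python3 -m inch '[[0,-0.0175,-0.004,0,0,0,1],[0,-0.0175,-0.004,0,0,0,1],[0,-0.0175,-0.004,0,0,0,1],[0,-0.0175,-0.002,0,0,0,1]]'
python3 - <<'E'
from h import *
s=ctrl.sense();a=np.radians(10.4);d=s["tcp_pos"]-[.524,.105,0];print(d@[[np.cos(a),-np.sin(a),0],[np.sin(a),np.cos(a),0],[0,0,1]])
E
```

```text
time: 16.9
tcp_pos: [0.5616, -0.1187, 0.1763]
orientation: [[0.984, 0.178, -0.005], [0.178, -0.984, 0.002], [-0.005, -0.003, -1.0]]
ft_force: [0.9, 0.3, 0.1]
grip_width: -0.0001
finger_force: 0.0
time: 17.3
tcp_pos: [0.5578, -0.0852, 0.1891]
orientation: [[0.984, 0.176, 0.002], [0.176, -0.984, -0.001], [0.002, 0.001, -1.0]]
ft_force: [1.2, -5.4, 5.4]
grip_width: -0.0002
finger_force: 2.8
time: 17.7
tcp_pos: [0.5512, -0.0508, 0.195]
orientation: [[0.984, 0.176, 0.001], [0.176, -0.984, -0.0], [0.0, 0.0, -1.0]]
ft_force: [0.7, -4.1, 2.8]
grip_width: 0.0004
finger_force: 1.7
[-0.00133657 -0.15814865  0.19498799]
```

```bash
python3 -m inch '[[0,-0.019,0.002,0,0,0,1],[0,-0.019,0.002,0,0,0,1],[0,-0.019,0.002,0,0,0,1]]'; python3 -m inch '[[0,-0.018,0.005,0,0,0,1],[0,-0.018,0.005,0,0,0,1],[0,-0.018,0.005,0,0,0,1]]'; python3 -m inch '[[0,-0.0165,0.0095,0,0,0,1],[0,-0.0165,0.0095,0,0,0,1],[0,-0.0165,0.0095,0,0,0,1]]'; python3 -m inch '[[0,-0.0135,0.0135,0,0,0,1],[0,-0.0135,0.0135,0,0,0,1],[0,-0.0135,0.0135,0,0,0,1]]'
```

```text
time: 18.0
tcp_pos: [0.5459, -0.0225, 0.1913]
orientation: [[0.984, 0.176, -0.0], [0.176, -0.984, 0.0], [-0.0, -0.0, -1.0]]
ft_force: [1.1, -2.1, 3.0]
grip_width: -0.0003
finger_force: 1.7
time: 18.3
tcp_pos: [0.5412, 0.004, 0.1836]
orientation: [[0.984, 0.176, -0.0], [0.176, -0.984, 0.0], [-0.0, -0.0, -1.0]]
ft_force: [1.7, -3.2, -0.6]
grip_width: -0.0002
finger_force: 1.2
time: 18.6
tcp_pos: [0.5369, 0.0282, 0.1693]
orientation: [[0.984, 0.176, -0.0], [0.176, -0.984, 0.0], [-0.0, -0.0, -1.0]]
ft_force: [2.1, -2.6, 1.7]
grip_width: 0.0003
finger_force: 1.2
time: 18.9
tcp_pos: [0.5334, 0.048, 0.1488]
orientation: [[0.984, 0.176, -0.0], [0.176, -0.984, 0.0], [-0.0, -0.0, -1.0]]
ft_force: [1.8, -1.5, 0.5]
grip_width: 0.0001
finger_force: 1.0
```

```bash
python3 -m inch '[[0,-0.0095,0.0165,0,0,0,1],[0,-0.0095,0.0165,0,0,0,1],[0,-0.0095,0.0165,0,0,0,1]]'; python3 -m inch '[[0,-0.005,0.018,0,0,0,1],[0,-0.005,0.016,0,0,0,1]]'; python3 -m inch '[[0,-0.003,0.008,0,0,0,1],[0,-0.002,0.006,0,0,0,1],[0,0,0.004,0,0,0,1],[0,0,0,0,0,0,1]]'; python3 -m inch '[[0,0,0.003,0,0,0,1],[0,0,0.003,0,0,0,1],[0,0,0,0,0,0,1],[0,0,0,0,0,0,1]]'
```

```text
time: 19.2
tcp_pos: [0.5309, 0.0618, 0.124]
orientation: [[0.984, 0.176, -0.0], [0.176, -0.984, -0.0], [-0.0, -0.0, -1.0]]
ft_force: [0.9, -1.7, 1.5]
grip_width: 0.0001
finger_force: 0.8
time: 19.4
tcp_pos: [0.53, 0.0667, 0.1069]
orientation: [[0.984, 0.176, -0.0], [0.176, -0.984, 0.0], [-0.0, -0.0, -1.0]]
ft_force: [0.7, 0.3, 1.5]
grip_width: -0.0004
finger_force: 0.8
time: 19.8
tcp_pos: [0.5296, 0.0688, 0.0987]
orientation: [[0.984, 0.176, -0.0], [0.176, -0.984, 0.0], [-0.0, -0.0, -1.0]]
ft_force: [0.4, -0.1, -0.3]
grip_width: 0.0
finger_force: 0.0
time: 20.2
tcp_pos: [0.53, 0.0689, 0.0976]
orientation: [[0.984, 0.176, 0.001], [0.176, -0.984, -0.001], [0.001, 0.001, -1.0]]
ft_force: [-13.9, -2.1, 38.9]
grip_width: -0.0003
finger_force: 19.0
```

The flanged lid stops firmly at the same height, fingertip z = 0.090. I'll retreat and check.

```bash
python3 -m inch '[[0,0,-0.02,0,0,0,1],[0,0,-0.06,0,0,0,1],[0,0,-0.09,0,0,0,1],[0,0,-0.09,0,0,0,1],[0,0,-0.09,0,0,0,1]]'; python3 -m inch '[[0,0,-0.06,0,0,0,1],[0,0,0,0,0,0,1],[0,0,0,0,0,0,1],[0,0,0,0,0,0,1]]'
python3 - <<'E'
from h import *
cv2.imwrite("pics/s4.png",np.hstack([cv2.resize(ctrl.camera("scene")[140:290,110:310,::-1],(400,300)),cv2.resize(ctrl.camera("wrist")[:,:,::-1],(400,300))]))
E
```

```text
time: 20.7
tcp_pos: [0.5294, 0.0688, 0.2729]
orientation: [[0.984, 0.176, 0.0], [0.176, -0.984, 0.0], [0.0, -0.0, -1.0]]
ft_force: [0.9, -0.2, 0.1]
grip_width: 0.0003
finger_force: 0.0
time: 21.1
tcp_pos: [0.5293, 0.0686, 0.2997]
orientation: [[0.984, 0.176, -0.002], [0.176, -0.984, -0.0], [-0.002, -0.0, -1.0]]
ft_force: [0.5, 0.6, -0.2]
grip_width: 0.0003
finger_force: 0.0
```

View pics/s4.png

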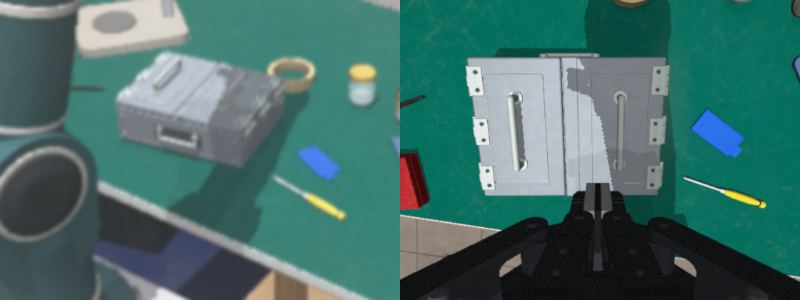

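Both lids are flat and level, the seam is at (562,125) in the wrist picture, and the arm is clear. Handing in.

```bash
python3 -c "
from plant import ctrl
print(ctrl.close_job())"
```

```text
the job is handed in; nothing more can be done
None
```

The battery lies flat in the wide bay; I shut the rebated lid first and the flanged lid last over its tongue, then handed the job in at about 21 s with the arm clear (no verdict was returned).

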